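# Press a bracket into the corner of a drilling jig and hold it

### The job

Pick up the aluminium bracket, turn it so that its tab points at the slot in the jig's end fence, and lay it flat on the plywood bed of the jig. Slide it under the drill-bush plate, tab into the slot, pushing the sprung ejector pin back until the bracket bears squarely against the end fence and the side fence at once. Finish while still holding it pressed into that corner with the gripper, ready for the hole to be drilled, and leave the other things on the bench where they are.

Things in the scene. Friction and masses are not known exactly. Their poses are not given: they have to be found in the camera images.
- bracket: aluminium bracket, 0.2 to 0.35 kg: flange 90 (x) x 64 (y) x 10 mm; origin at the centre of its underside. A tab 16 mm wide, 10 mm thick stands out 12 mm from the +x end, centred at y = -14 mm. An upright lug, 12 mm thick in y, at y = 0: foot from x = -40 to +14 mm, 29 mm high, topped by a round eye (radius 18 mm about x = -13, z = 34 mm). Starts flat on the bench, lug up
- bracket_lug (a point): grip point on the lug of the bracket: x = -13, y = 0, z = 34 mm in the bracket's frame; pinch the 12 mm lug across its y. Slid along while pressed hard down on the bed, the bracket binds; keep it light
- bracket_corner (a point): lower corner of the bracket's flange that goes into the jig's corner: x = +45, y = +32, z = 0 mm in the bracket's frame
- jig: drilling jig fixed to the bench: plywood bed 240 (x) x 170 (y) mm, origin at the centre of its underside, waxed (friction about 0.3) bed top at z = 15 mm. End fence across its +x end, side fence along its +y side. Seated, the bracket points the same way as the jig with its origin at x = 30, y = 18, z = 15 mm in the jig's frame
- end_fence: dark hardwood end fence of the jig (same frame as the jig): face at x = 75 mm looking to -x, 16 mm high above the bed, from y = -40 to +74 mm, 24 mm thick, with a slot 19 mm wide for the tab centred at y = +4 mm
- side_fence: dark hardwood side fence of the jig (same frame as the jig): face at y = 50 mm looking to -y, 16 mm high above the bed, from x = -62 to +68 mm
- jig_corner (a point): the inner corner where the planes of both fence faces meet at bed height (x = 75, y = 50, z = 15 mm in the jig's frame)
- bush (a point): centre of the bush plate's underside overhang (x = 63, y = 31, z = 31 mm in the jig's frame). The aluminium plate roofs the bed over x = 51 to 75, y = 11 to 51 mm; its top is at 39 mm, its steel bush reaches 44 mm. The 10 mm flange slides in beneath it with 6 mm to spare; the lug does not go under and stays 7 mm clear of it
- ejector (a joint): brass spring ejector pin inside the end fence's slot, metres: 0 = out, with its tip 6 mm behind the fence face; grows as the tab pushes it back towards the jig's +x; about 0.006 when the bracket touches the end fence. The spring pushes back with 2 N at 0 and 5 N at 0.006, so the bracket creeps out if it is let go
- block_plane: small block plane, 44 x 174 x 46 mm, standing loose on the bench; to be left alone
- offcut: mahogany offcut block, 52 x 100 x 56 mm, loose; to be left alone
- carving_tool: carving tool with a wooden handle, 25 x 180 x 25 mm, loose; to be left alone
Mind the look-alikes: they are no part of the job. There is more than one size of the bracket; the one meant has the size given above.

How it is judged:
By the outcome, as a careful person would: the job done as asked, in the order asked, and still so for the second after the job is handed in, while the arm keeps its last pose, push and grip.
It also fails if it takes over 54 s, if anything falls off the work surface, if the arm or the gripper's body presses on something with over 40 N, if the wrist force passes 120 N, or if a joint passes its speed limit or range.

### The arm

A 6-joint arm with a two-finger parallel gripper is mounted at the origin on a cart in front of the work surface, level with it; the furniture and walls round the work are solid. World frame = base frame: x ahead of the robot, y to its left, z up, the work surface at z = 0. Lengths are in mm, angles in rad, forces in N, time in s.
With the tool pointing down it reaches from about 250 to 800 mm from the base axis. Payload 3.9 kg.
Tool frame: the origin (TCP) lies on the mounting face of the last link; the fingertips stand 173 mm ahead of it and the grasp point (between the pads) lies 155 mm ahead of it; z points along the fingers, y is the line along which they close (so a half turn about z gives the same grasp; the last joint's range is limited). The gripper opens to 85 mm and grips with 20 to 120 N. Pads are 22 mm wide; open, the fingers measure 114 mm over their backs; the gripper's body (76 mm by 85 mm) begins 54 mm behind the grasp point. The pads swing forward as they close: fully open they stand 13 mm farther back than shut.
Start: joints at [-1.132, 0.26, -0.138, 1.173, 0, 1.571], TCP at [223.043, -475.256, 404.704] pointing down, gripper open.
Joint ranges: [-2.78, 2.78], [-0.83, 1.72], [-1.28, 1.37], [-1.9, 2.12], [-1.57, 1.48], [-3.14, 3.14]. Speed limits (rad/s): [2.57, 2.57, 3.14, 3.14, 3.14, 3.14].

### API

Orientations are given as a unit quaternion [w, x, y, z].
In Python, from plant import telemetry, vision, bot, recognise, masks_of gives the robot as it stands. The module is installed in compiled form; this text tells all that it offers.
- The arm moves only by the tool servo_tool, never from a script. Its argument "targets" is text: rows parted by semicolons, each of 7 numbers parted by spaces: the shift along the tool's x, y, z in m, then the turn, a rotation vector about the tool's x, y, z in rad, then the finger opening in m, from 0 to 0.0854. A call has 1 to 12 rows; each row is the pose to reach, as a shift and turn from the pose commanded when the call began, along the tool's axes at that moment; what a row does not reach only later rows make up. A row lasts 1/8 s, in which the tool goes at most 62.5 mm and 10.7 degrees, less where a joint would pass 70% of its speed; a pose out of reach is approached as far as the arm can. A call with a gripper value outside its range is refused whole. The fingers move at their own pace and stop on an object; "grip_force" is the grip in N (left out, the last holds). Time passes only in rows, so rows that repeat a pose let the fingers close. It gives the time, the measured TCP pose, the force, the opening and the grip force at its end, in the units of the state.
- telemetry.read_state(): the state, without advancing time (a new reading comes with each control period).
- vision.snapshot(name): name is "scene" or "top" or "wrist"; returns a dict with "img" (420x560x3 uint8, red, green, blue), "fov_y" (degrees; the focal length in pixels is half the picture's height over the tangent of half this angle, whatever the lens; pixels are square), "cx", "cy" (the principal point, pixels), "k1" (the pictures are not rectified: a ray, as slopes to the right and down, at radius r is drawn at 1 + k1 r^2 times it, then the intrinsics apply), "extrinsics" (4x4, takes a point from camera to world coordinates). Camera axes: x right, y up, looking along -z (the intrinsics and any distortion apply to the point x, -y, -z); pixel columns grow to the right and rows downward; lengths in mm; the calibration is good to about 2 mm. A picture is of the moment at which its call begins. There is no depth.
- bot.hand_in(): hands the job in; it is judged then, once.
Trained networks look in a picture, given as the dict that the camera call returned (one of the last four; its "shot" number tells which), for a name from the list of things; names that differ only in an ending like _2 or _b are one class to them, and where a whole thing is asked for, a point or a joint stands for the part that bears it (a point fixed in the world has none). Each returns a list of dicts, best first, with "conf" (0 to 1); they miss things now and then, are a little off and sometimes report something else, mostly with a low value. They report only what shows in the picture. A call takes as long as a camera call. They do not tell look-alikes from the thing itself.
- recognise(label, picture): "box" ([left, top, right, bottom] in pixels, round what is visible of it).
- masks_of(label, picture): "region" (420x560 bool, what is visible of it) and "box" ([left, top, right, bottom] in pixels, round what is visible of it).
The state is a dict: "time": time; "q": joint angles; "dq": joint speeds; "tau": joint torques, N m; "position": TCP position; "eef_rot": TCP orientation; "force": force on the tool from outside, world axes, zero at the start; "moment": the same for the moment, N m; "width": finger opening in mm; "grasp_force": force on a finger pad.
Only numpy, scipy, OpenCV 4.12 (cv2) and the standard library are available. Lean on these libraries where they do the work, as an engineer would, in place of code of your own. Each camera call takes 0.05 s, during which the arm holds its last target. There are 200 camera calls.

## Working session

There is one attempt and no reset: what is moved stays moved. The work goes in short steps, Python scripts to look and compute and a tool call to move; the robot and the scene stay as the last step left them, time stands still between calls to the robot, and variables do not carry over. Pictures are saved under pics/ and viewed, at most 10 in all, crops included, and the job is handed in when it is done.

Besides the shell and the picture viewer there is one more tool, called after "Emit:" as name(argument=value, ...), one argument or row to a line, values as JSON. servo_tool: Moves the arm, as the interface text tells. Its arguments: {"type":"object","properties":{"targets":{"type":"string"},"grip_force":{"type":"number"}},"required":["targets"]}

```bash
mkdir -p pics
cat > h.py <<'E'
import numpy as np, cv2
from plant import telemetry, vision, bot, recognise, masks_of
def K(s):
    h=s["img"].shape[0]; f=h/2/np.tan(np.radians(s["fov_y"])/2); return f,s["cx"],s["cy"],s["k1"]
def proj(s,P):
    P=np.atleast_2d(P).astype(float); T=np.linalg.inv(s["extrinsics"]); p=P@T[:3,:3].T+T[:3,3]
    a=np.c_[p[:,0]/-p[:,2],-p[:,1]/-p[:,2]]; f,cx,cy,k=K(s)
    a=a*(1+k*(a**2).sum(1,keepdims=True)); return a*f+[cx,cy]
def unproj(s,uv,z):
    uv=np.atleast_2d(uv).astype(float); f,cx,cy,k=K(s); d=(uv-[cx,cy])/f; a=d.copy()
    for _ in range(30): a=d/(1+k*(a**2).sum(1,keepdims=True))
    r=np.c_[a[:,0],-a[:,1],-np.ones(len(a))]@np.array(s["extrinsics"])[:3,:3].T
    o=np.array(s["extrinsics"])[:3,3]; t=(z-o[2])/r[:,2]; return o+r*t[:,None]
def save(s,n,crop=None,sc=1):
    im=s["img"][:,:,::-1]
    if crop: im=im[crop[1]:crop[3],crop[0]:crop[2]]
    cv2.imwrite("pics/"+n,cv2.resize(im,None,fx=sc,fy=sc,interpolation=cv2.INTER_CUBIC))
E
python3 - <<'E'
from h import *
import pickle
S={}
for n in("top","scene"):
    s=vision.snapshot(n);S[n]=s;save(s,n+"0.png")
    print(n,s["fov_y"],s["k1"],np.round(s["extrinsics"],3).tolist())
    for l in("bracket","jig","ejector","end_fence","side_fence"):
        print(l,[(np.round(d["box"]).tolist(),round(d["conf"],2)) for d in recognise(l,s)])
pickle.dump(S,open("s0.pkl","wb"))
a=S["top"]["img"];b=S["scene"]["img"]
cv2.imwrite("pics/both.png",cv2.resize(np.vstack([a,b])[:,:,::-1],(800*560//840,600)) if 0 else a[:,:,::-1])
st=telemetry.read_state();print(st["position"],st["eef_rot"],st["force"],st["width"])
E
```

```text
top 49.00561650051011 0.044840525199343555 [[0.071, 0.973, -0.219, 221.501], [-0.997, 0.07, -0.013, -47.042], [0.002, 0.219, 0.976, 1434.488], [0.0, 0.0, 0.0, 1.0]]
bracket [([364.0, 254.0, 400.0, 303.0], 0.81), ([408.0, 207.0, 458.0, 253.0], 0.75), ([357.0, 209.0, 391.0, 232.0], 0.68)]
jig []
ejector []
end_fence [([168.0, 188.0, 204.0, 201.0], 0.53)]
side_fence [([155.0, 196.0, 173.0, 241.0], 0.78)]
scene 51.23497818814974 -0.045582800278050936 [[-0.876, 0.232, -0.423, -33.687], [-0.482, -0.388, 0.785, 990.277], [0.018, 0.892, 0.452, 661.462], [0.0, 0.0, 0.0, 1.0]]
bracket [([326.0, 169.0, 366.0, 192.0], 0.85), ([308.0, 192.0, 334.0, 210.0], 0.75), ([351.0, 190.0, 391.0, 221.0], 0.6)]
jig [([181.0, 261.0, 305.0, 338.0], 0.71)]
ejector []
end_fence [([188.0, 266.0, 229.0, 295.0], 0.75)]
side_fence [([202.0, 292.0, 247.0, 320.0], 0.86)]
[ 223.04223684 -475.24953231  404.7163307 ] [-1.99611952e-07  9.76027766e-01  2.17646044e-01  1.19435254e-05] [ 0.00389561  0.62965067 -0.1040738 ] 85.09188527151214
```

Run:
```python
from h import *
import pickle
S=pickle.load(open("s0.pkl","rb"))
save(S["top"],"c1.png",(340,180,480,320),4)
save(S["top"],"c2.png",(130,150,310,280),4)
```

```text
(no output)
```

View pics/top0.png

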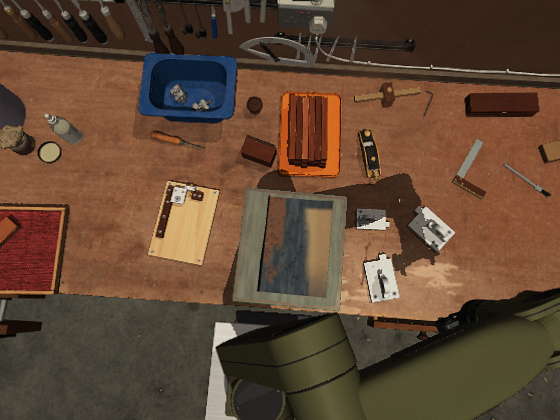

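View pics/c1.png

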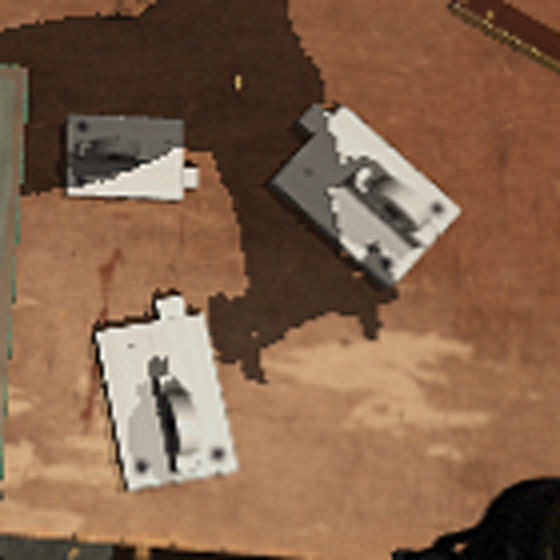

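View pics/c2.png

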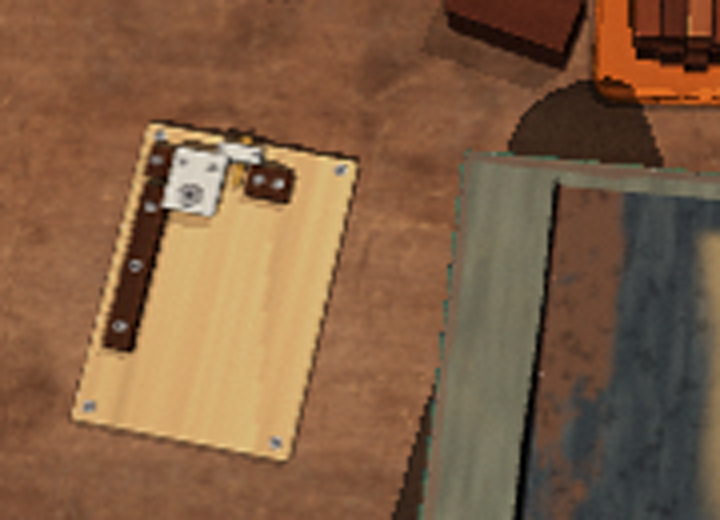

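Three look-alikes stand in the top picture: a small one at (371,219), a larger one at (431,229) and another larger one at (381,279). The small one is about 29x20 px, which is about 90x64 mm at 0.32 px/mm, and the others are about 125x88 mm. So I take the small one; its tab points right. The jig is at (184,222), end fence at the top and side fence on the left.

```bash
cat >> h.py <<'E'
from scipy.optimize import least_squares
def T2(p,L):
    L=np.atleast_2d(L).astype(float); c,s=np.cos(p[2]),np.sin(p[2])
    return np.c_[p[0]+c*L[:,0]-s*L[:,1],p[1]+s*L[:,0]+c*L[:,1],L[:,2]]
def fit(obs,p0):  # obs: list of (snapshot, local pts, uv)
    f=lambda p:np.concatenate([(proj(s,T2(p,L))-uv).ravel() for s,L,uv in obs])
    r=least_squares(f,p0,x_scale=[1,1,.01],loss="soft_l1"); return r.x,f(r.x).reshape(-1,2)
FL=np.array([[45,32,10],[45,-32,10],[-45,-32,10],[-45,32,10]])
BED=np.array([[120,85,15],[120,-85,15],[-120,-85,15],[-120,85,15]])
E
python3 - <<'E'
from h import *
import pickle
S=pickle.load(open("s0.pkl","rb"));s=S["top"]
c=lambda a,o:np.array(a)/4.+o-0.375
b=c([[184,113],[183,200],[67,195],[68,114]],[340,180])
j=c([[150,122],[358,158],[290,460],[72,420]],[130,150])
for o in(b,j):
    P=unproj(s,o,10);print(np.round(P,1).tolist(),np.linalg.norm(P-np.roll(P,-1,0),axis=1).round(1))
for L,o,p0 in((FL,b,[250,-200,-1.5]),(BED,j,[250,200,0])):
    p,r=fit([(s,L,o)],p0);print(p.round(3),r.round(1).tolist())
# other look-alikes
for box in ([408,207,458,253],[364,254,400,303]): print(unproj(s,[(box[0]+box[2])/2,(box[1]+box[3])/2],20).round())
E
```

```text
[[530.0, -341.9, 10.0], [460.8, -342.8, 10.0], [458.2, -252.7, 10.0], [522.6, -251.1, 10.0]] [69.2 90.1 64.5 91.1]
[[570.1, 354.9, 10.0], [552.7, 187.2, 10.0], [312.4, 214.2, 10.0], [331.2, 383.7, 10.0]] [168.6 241.9 170.5 240.7]
[ 492.618 -297.096   -1.532] [[-0.4, 1.1], [0.2, -0.5], [0.2, -0.2], [-0.1, -0.1]]
[ 4.40812e+02  2.83851e+02 -1.13000e-01] [[-0.4, -0.3], [0.1, 0.3], [0.1, 0.0], [0.1, -0.1]]
[[ 469. -487.   20.]]
[[ 309. -334.   20.]]
```

Bracket fit: 90x64 confirmed, at (493,-297), yaw -1.53. Jig: (441,284), yaw -0.113. Moving above the bracket.

Emit:
servo_tool(
  targets="0.3246 -0.0585 0.06 0 0 -1.17 0.085;0.3246 -0.0585 0.06 0 0 -1.17 0.085;0.3246 -0.0585 0.06 0 0 -1.17 0.085;0.3246 -0.0585 0.06 0 0 -1.17 0.085;0.3246 -0.0585 0.06 0 0 -1.17 0.085;0.3246 -0.0585 0.06 0 0 -1.17 0.085;0.3246 -0.0585 0.06 0 0 -1.17 0.085;0.3246 -0.0585 0.06 0 0 -1.17 0.085;0.3246 -0.0585 0.06 0 0 -1.17 0.085",
)

```text
time: 1.72
position: [491.8, -284.6, 344.8]
eef_rot: [0.0, 0.694, 0.72, 0.0]
force: [0.3, -0.0, -0.1]
width: 84.8
grasp_force: 0.0
```

Run:
```python
from h import *
import pickle
st=telemetry.read_state();print(st["time"],st["position"],st["eef_rot"],st["q"])
s=vision.snapshot("wrist");pickle.dump(s,open("w1.pkl","wb"));save(s,"w1.png")
print(s["fov_y"],s["k1"],np.round(s["extrinsics"],3).tolist())
print([(np.round(d["box"]).tolist(),round(d["conf"],2)) for d in recognise("bracket",s)])
print(proj(s,T2([492.6,-297.1,-1.532],FL)).round())
```

```text
1.725 [ 491.84609702 -284.6012419   344.80784856] [5.56236078e-05 6.93956519e-01 7.20016907e-01 9.21235082e-06] [-5.24562363e-01  3.63965761e-01 -1.46169924e-01  1.06054822e+00
 -8.81778822e-06  1.00937692e+00]
68.40038023638168 -0.009344554146626764 [[0.999, -0.035, -0.012, 488.429], [0.037, 0.956, 0.293, -209.127], [0.001, -0.293, 0.956, 315.013], [0.0, 0.0, 0.0, 1.0]]
[([249.0, 151.0, 314.0, 250.0], 0.95), ([207.0, 293.0, 320.0, 369.0], 0.61), ([35.0, 176.0, 182.0, 273.0], 0.56)]
[[310. 242.]
 [250. 242.]
 [247. 158.]
 [312. 158.]]
```

View pics/w1.png

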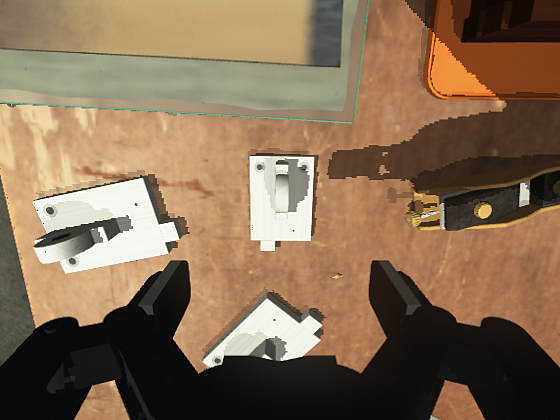

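```bash
cat >> h.py <<'E'
from scipy.optimize import minimize
def box(x0,x1,y0,y1,z0,z1): return np.array([[x,y,z] for x in(x0,x1) for y in(y0,y1) for z in(z0,z1)],float)
t=np.linspace(0,2*np.pi,24)
EYE=np.vstack([np.c_[-13+18*np.cos(t),0*t+y,34+18*np.sin(t)] for y in(-6,6)])
PARTS=[box(-45,45,-32,32,0,10),box(45,57,-22,-6,0,10),box(-40,14,-6,6,10,29),EYE]
def render(s,p,sc=4,z=0):
    m=np.zeros((420*sc,560*sc),np.uint8)
    for L in PARTS:
        h=cv2.convexHull(((proj(s,T2(p,L)+[0,0,z])+.5)*sc*16-8).astype(np.int32)); cv2.fillConvexPoly(m,h,1,shift=4)
    return m
def silfit(s,mask,p0,z=0,sc=4):
    M=cv2.resize(mask.astype(np.float32),None,fx=sc,fy=sc,interpolation=cv2.INTER_LINEAR)>.5
    g=lambda v:np.logical_xor(render(s,[v[0],v[1],v[2]/50],sc,z)>0,M).sum()
    v0=np.array([p0[0],p0[1],p0[2]*50])
    r=minimize(g,v0,method="Nelder-Mead",options=dict(initial_simplex=np.vstack([v0,v0+np.eye(3)*4]),xatol=.05,fatol=1))
    return np.array([r.x[0],r.x[1],r.x[2]/50]),r.fun/M.sum()
E
python3 - <<'E'
from h import *
import pickle
s=vision.snapshot("wrist")
d=masks_of("bracket",s)
for k in d[:3]: print(k["box"],k["conf"])
m=d[0]["region"]
print(silfit(s,m,[492.6,-297.1,-1.532]))
# colour mask
im=s["img"].astype(int); g=np.zeros((420,560),bool); g[140:265,238:326]=True
c=(im.max(2)-im.min(2)<35)&(im.max(2)>60)&g
p,e=silfit(s,c,[492.6,-297.1,-1.532]);print(p,e)
v=s["img"][:,:,::-1].copy()
r=render(s,p,4); V=cv2.resize(v,None,fx=4,fy=4); cs,_=cv2.findContours(r,0,2)
cv2.drawContours(V,cs,-1,(0,0,255),1);cv2.imwrite("pics/f1.png",V[560:1080,900:1360])
E
```

```text
[31.8, 174.0, 180.7, 271.6] 0.92
[248.4, 150.2, 316.4, 250.9] 0.77
[203.6, 292.4, 321.3, 368.5] 0.75
(array([ 7.08007407e+02, -6.74285185e+02,  6.20740741e-02]), np.float64(1.0))
[ 493.89848358 -295.19340305   -1.54557857] 0.033474808324205914
```

View pics/f1.png

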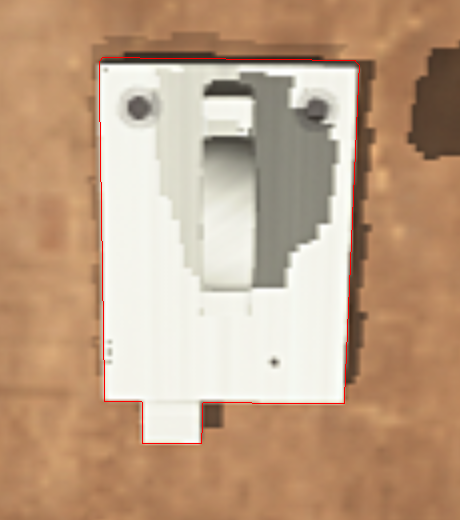

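Fit overlays the picture tightly. Going down, then gripping and a small lift.

Emit:
servo_tool(
  targets="0.0023 0.0018 0.05 0 0 0.012 0.085;0.0023 0.0018 0.1 0 0 0.012 0.085;0.0023 0.0018 0.135 0 0 0.012 0.085;0.0023 0.0018 0.155 0 0 0.012 0.085;0.0023 0.0018 0.155 0 0 0.012 0.085;0.0023 0.0018 0.155 0 0 0.012 0.04;0.0023 0.0018 0.155 0 0 0.012 0.0;0.0023 0.0018 0.155 0 0 0.012 0.0;0.0023 0.0018 0.155 0 0 0.012 0.0;0.0023 0.0018 0.155 0 0 0.012 0.0;0.0023 0.0018 0.155 0 0 0.012 0.0;0.0023 0.0018 0.155 0 0 0.012 0.0",
  grip_force=70,
)

```text
time: 3.42
position: [494.0, -282.2, 190.4]
eef_rot: [0.001, 0.698, 0.716, 0.0]
force: [-0.5, 0.5, 5.6]
width: 11.1
grasp_force: 69.1
```

Emit:
servo_tool(
  targets="0 0 -0.03 0 0 0 0;0 0 -0.08 0 0 0 0;0 0 -0.14 0 0 0 0;0.04 -0.006 -0.16 0 0 -0.1 0;0.1 -0.018 -0.16 0 0 -0.25 0;0.16 -0.03 -0.16 0 0 -0.4 0;0.22 -0.041 -0.16 0 0 -0.55 0;0.28 -0.052 -0.16 0 0 -0.7 0;0.34 -0.063 -0.16 0 0 -0.85 0;0.4 -0.074 -0.16 0 0 -1.0 0;0.46 -0.085 -0.16 0 0 -1.15 0;0.51 -0.095 -0.16 0 0 -1.27 0",
)

```text
time: 4.92
position: [384.4, 227.2, 349.1]
eef_rot: [-0.0, 0.134, 0.991, -0.0]
force: [-0.1, -0.5, -2.4]
width: 11.5
grasp_force: 68.6
```

Emit:
servo_tool(
  targets="0.017 0.036 0 0 0 -0.08 0;0.035 0.072 0 0 0 -0.156 0;0.035 0.072 0 0 0 -0.156 0;0.035 0.072 0 0 0 -0.156 0",
)

```text
time: 5.42
position: [370.9, 303.6, 348.9]
eef_rot: [-0.001, 0.059, 0.998, -0.001]
force: [-0.6, -0.7, -2.5]
width: 11.2
grasp_force: 69.0
```

Run:
```python
from h import *
import pickle
st=telemetry.read_state();print(st["time"],st["position"],st["eef_rot"],st["q"],st["force"])
s=vision.snapshot("wrist");pickle.dump(s,open("w2.pkl","wb"));save(s,"w2.png")
J=[440.8,283.85,-.113]
V=cv2.resize(s["img"][:,:,::-1],None,fx=1.4,fy=1.4,interpolation=cv2.INTER_CUBIC)
for P in np.vstack([BED,[[75,74,31],[75,-40,31],[-62,50,31],[68,50,31],[51,11,39],[51,51,39],[99,-40,31]]]):
    u=proj(s,T2(J,P))[0];print(P,u.round(1)); cv2.circle(V,tuple(int(a) for a in u*1.4),3,(0,0,255),1)
cv2.imwrite("pics/w2b.png",V)
```

```text
5.425 [370.90348395 303.61910315 348.94956748] [-7.09119941e-04  5.93883138e-02  9.98234214e-01 -9.89297598e-04] [ 6.86126702e-01  2.16099121e-01 -3.48732124e-01  1.00834932e+00
 -4.91603072e-04  8.04973935e-01] [-0.57746655 -0.74127347 -2.49768562]
[120  85  15] [341.3 345.5]
[120 -85  15] [199.3 345.9]
[-120  -85   15] [179.  142.1]
[-120   85   15] [354.5 141. ]
[75 74 31] [336.3 322.4]
[ 75 -40  31] [233.  322.8]
[-62  50  31] [318.4 203.4]
[68 50 31] [314.7 317.1]
[51 11 39] [279.  308.4]
[51 51 39] [316.9 308.3]
[ 99 -40  31] [234.  340.8]
```

View pics/w2b.png

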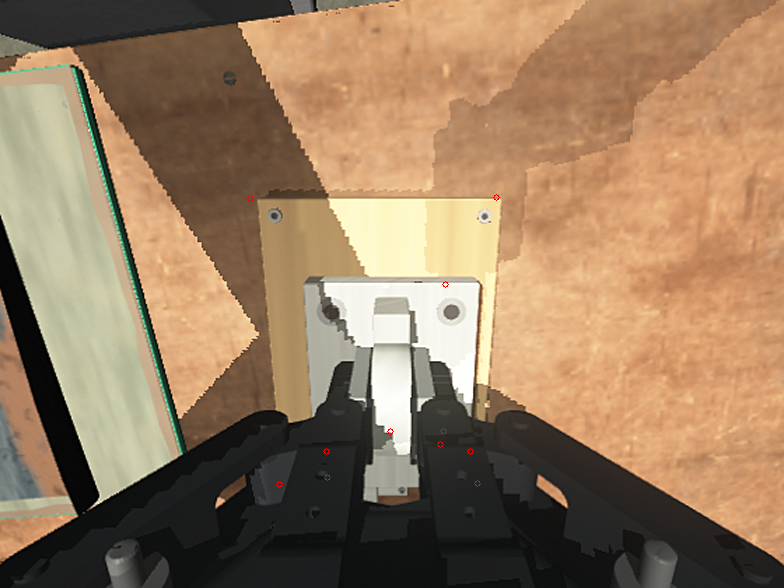

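The wrist view shows the rear bed edge level at (184,142)–(355,141), so the yaw is right; the jig sits about 3 mm to +y of the top-camera estimate, the same bias as seen for the bracket. Using jig (441.5, 286.5, -0.114).

Emit:
servo_tool(
  targets="-0.022 0.003 0.02 0 0 -0.004 0;-0.044 0.003 0.06 0 0 -0.004 0;-0.044 0.003 0.1 0 0 -0.004 0;-0.044 0.003 0.115 0 0 -0.004 0;-0.044 0.003 0.115 0 0 -0.004 0;-0.044 0.003 0.115 0 0 -0.004 0",
)

```text
time: 6.22
position: [416.1, 302.2, 236.2]
eef_rot: [0.001, 0.058, 0.998, 0.001]
force: [0.8, 0.4, -1.6]
width: 11.2
grasp_force: 68.9
```

Run:
```python
from h import *
import pickle
st=telemetry.read_state();print(st["time"],st["position"],st["eef_rot"],st["force"],st["moment"])
s=vision.snapshot("top");pickle.dump(s,open("t2.pkl","wb"));save(s,"t2.png",(130,150,270,290),4)
```

```text
6.225 [416.05410875 302.17961292 236.1782771 ] [1.00890242e-03 5.75086686e-02 9.98344171e-01 8.07636035e-04] [ 0.80338271  0.4156054  -1.57020809] [-0.0047996   0.08248067  0.01624676]
```

View pics/t2.png

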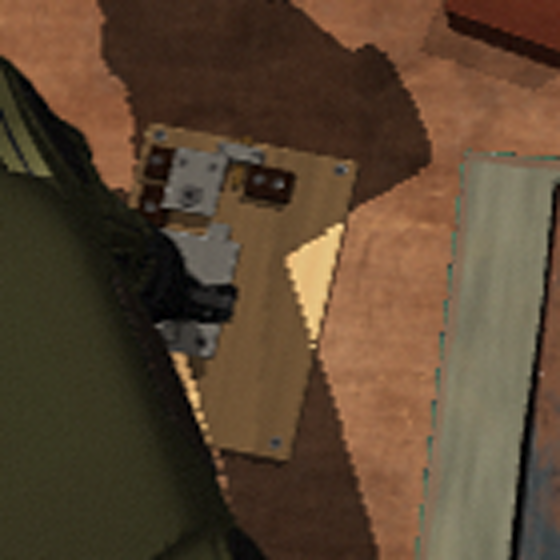

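Run:
```python
from h import *
import pickle
s=pickle.load(open("t2.pkl","rb"))
phi=2*np.arctan2(.998344,.0575087); yaw=phi-np.pi; print("yaw",yaw)
o=np.array([416.05,302.18])+13*np.array([np.cos(yaw),np.sin(yaw)])
p=[o[0],o[1],yaw]
for n,L in(("FR corner",[45,-32,10]),("tab R tip",[57,-22,10]),("tab L tip",[57,-6,10]),("RR",[-45,-32,10])):
    q=T2(p,L)+[0,0,45.8]; print(n,((proj(s,q)[0]-[130,150])*4+1.5).round(1))
for J in([440.8,283.85,-.113],[441.5,286.5,-.114]):
  for n,L in(("bedFR",[120,-85,15]),("bedRR",[-120,-85,15]),("plate rear R",[51,11,39]),("fence rearR",[75,-40,31]),("fence slot",[75,-5.5,31])):
    print(n,((proj(s,T2(J,L))[0]-[130,150])*4+1.5).round(1))
```

```text
yaw -0.11508100871683258
FR corner [237.8 242.1]
tab R tip [228.6 224.5]
tab L tip [208.1 220.7]
RR [209.8 358.1]
bedFR [358.5 159.4]
bedRR [290.5 460.1]
plate rear R [213.  215.2]
fence rearR [286.5 199.4]
fence slot [243.1 191.5]
bedFR [355.4 158.4]
bedRR [286.9 459. ]
plate rear R [209.7 214.1]
fence rearR [283.3 198.4]
fence slot [239.9 190.4]
```

Bracket and jig are consistent within about 2 mm. Lowering onto the bed.

Emit:
servo_tool(
  targets="0 0 0.015 0 0 0 0;0 0 0.025 0 0 0 0;0 0 0.028 0 0 0 0;0 0 0.029 0 0 0 0;0 0 0.029 0 0 0 0",
)

```text
time: 6.9
position: [415.6, 302.0, 205.8]
eef_rot: [0.0, 0.057, 0.998, 0.0]
force: [0.6, -0.1, -1.7]
width: 11.0
grasp_force: 69.0
```

Emit:
servo_tool(
  targets="0 0 0.0004 0 0 0 0;0 0 0.0008 0 0 0 0;0 0 0.0008 0 0 0 0",
)

```text
time: 7.28
position: [415.6, 302.0, 205.4]
eef_rot: [0.0, 0.057, 0.998, 0.0]
force: [-0.2, -0.5, 2.3]
width: 11.2
grasp_force: 69.7
```

Emit:
servo_tool(
  targets="-0.006 0 0 0 0 0 0;-0.012 0 0 0 0 0 0;-0.018 0 0 0 0 0 0;-0.024 0 0 0 0 0 0;-0.024 0 0 0 0 0 0;-0.024 0.001 0 0 0 0 0;-0.024 0.002 0 0 0 0 0;-0.024 0.002 0 0 0 0 0",
)

```text
time: 8.28
position: [440.3, 300.9, 205.4]
eef_rot: [0.001, 0.058, 0.998, -0.0]
force: [0.8, -1.2, 5.8]
width: 11.1
grasp_force: 70.2
```

Emit:
servo_tool(
  targets="0 0.0005 -0.0002 0 0 0 0;0 0.001 -0.0003 0 0 0 0;0 0.0015 -0.0003 0 0 0 0;0 0.0015 -0.0003 0 0 0 0",
)

```text
time: 8.78
position: [439.9, 302.6, 205.4]
eef_rot: [0.0, 0.057, 0.998, -0.0]
force: [1.4, -2.0, 5.2]
width: 11.0
grasp_force: 70.2
```

Emit:
servo_tool(
  targets="0 0.0005 -0.0003 0 0 0 0;0 0.001 -0.0003 0 0 0 0;0 0.0015 -0.0003 0 0 0 0;0 0.0015 -0.0003 0 0 0 0",
)

```text
time: 9.28
position: [439.6, 304.1, 205.4]
eef_rot: [-0.0, 0.057, 0.998, -0.0]
force: [0.5, -2.7, 3.0]
width: 11.3
grasp_force: 69.8
```

Emit:
servo_tool(
  targets="0 0.0005 -0.0001 0 0 0 0;0 0.001 -0.0001 0 0 0 0;0 0.0015 -0.0001 0 0 0 0;0 0.0015 -0.0001 0 0 0 0",
)

```text
time: 9.78
position: [439.6, 304.7, 205.5]
eef_rot: [-0.0, 0.058, 0.998, -0.001]
force: [-1.1, -6.3, 5.3]
width: 10.7
grasp_force: 70.2
```

Run:
```python
from h import *
st=telemetry.read_state();print(st["position"],st["eef_rot"],st["force"],st["moment"])
```

```text
[439.61352231 304.7397453  205.46001056] [-3.07982976e-04  5.77782855e-02  9.98328593e-01 -1.26328102e-03] [-1.13894645 -6.33147236  5.31241479] [-1.08136812 -0.02248482 -0.21538045]
```

Side fence contact (about 4 N), at exactly where the wrist-based jig pose puts it. Sliding toward the slot.

Emit:
servo_tool(
  targets="-0.003 0 -0.0002 0 0 0 0;-0.006 0 -0.0003 0 0 0 0;-0.009 0 -0.0003 0 0 0 0;-0.011 0 -0.0003 0 0 0 0;-0.011 0 -0.0003 0 0 0 0",
)

```text
time: 10.4
position: [449.2, 303.5, 205.5]
eef_rot: [-0.002, 0.057, 0.998, -0.001]
force: [-4.0, -4.9, 6.4]
width: 11.6
grasp_force: 70.4
```

Emit:
servo_tool(
  targets="-0.001 0 -0.0003 0 0 0 0;-0.002 0 -0.0004 0 0 0 0;-0.003 0 -0.0004 0 0 0 0;-0.003 0 -0.0004 0 0 0 0",
)

```text
time: 10.9
position: [452.1, 303.1, 205.6]
eef_rot: [-0.002, 0.057, 0.998, -0.001]
force: [-3.7, -4.4, 5.4]
width: 11.3
grasp_force: 70.0
```

Emit:
servo_tool(
  targets="-0.001 0 -0.0001 0 0 0 0;-0.002 0 -0.0002 0 0 0 0;-0.003 0 -0.0002 0 0 0 0;-0.004 0 -0.0002 0 0 0 0;-0.004 0 -0.0002 0 0 0 0",
)

```text
time: 11.52
position: [455.6, 302.7, 205.6]
eef_rot: [-0.003, 0.057, 0.998, -0.001]
force: [-4.9, -4.6, 5.1]
width: 11.0
grasp_force: 70.1
```

Emit:
servo_tool(
  targets="-0.001 0 0 0 0 0 0;-0.002 0 0 0 0 0 0;-0.003 0 0 0 0 0 0;-0.004 0.0003 0 0 0 0 0;-0.004 0.0003 0 0 0 0 0",
)

```text
time: 12.15
position: [458.9, 302.4, 205.7]
eef_rot: [-0.004, 0.057, 0.998, -0.001]
force: [-7.9, -3.2, 7.3]
width: 11.1
grasp_force: 70.5
```

Run:
```python
from h import *
import pickle
st=telemetry.read_state();print(st["position"],st["eef_rot"],st["force"],st["moment"])
s=vision.snapshot("top");pickle.dump(s,open("t3.pkl","wb"));save(s,"t3.png",(130,170,230,260),6)
```

```text
[458.86204861 302.38575492 205.69527508] [-0.00399468  0.05714584  0.99835711 -0.00121224] [-7.9415777  -3.24608118  7.3312643 ] [-0.62893105  1.29015826 -0.18664638]
```

View pics/t3.png

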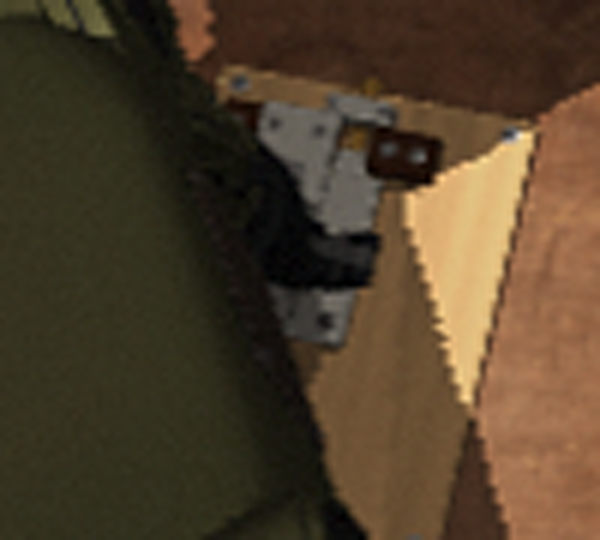

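The tab is in the slot (crop (345,155)), with the brass pin just behind it and a hair of gap left at the fence. I'll level the slight pitch and finish the push.

Emit:
servo_tool(
  targets="0 0 -0.0002 0 -0.004 0 0;0 0 -0.0002 0 -0.008 0 0;-0.0005 0.0003 -0.0002 0 -0.008 0 0;-0.001 0.0003 -0.0002 0 -0.008 0 0;-0.001 0.0003 -0.0002 0 -0.008 0 0",
)

```text
time: 12.82
position: [459.1, 302.4, 205.5]
eef_rot: [-0.001, 0.057, 0.998, -0.002]
force: [-9.7, -3.4, 7.1]
width: 11.4
grasp_force: 70.6
```

Emit:
servo_tool(
  targets="-0.0005 0.0003 0 0 -0.002 0 0;-0.001 0.0005 0 0 -0.002 0 0;-0.0015 0.0005 0 0 -0.002 0 0;-0.0015 0.0005 0 0 -0.002 0 0",
)

```text
time: 13.32
position: [459.9, 302.4, 205.5]
eef_rot: [-0.001, 0.057, 0.998, -0.002]
force: [-12.3, -3.9, 9.8]
width: 11.0
grasp_force: 70.8
```

Run:
```python
from h import *
st=telemetry.read_state();print(st["position"],st["eef_rot"],st["force"],st["moment"])
```

```text
[459.93107571 302.41568862 205.47253446] [-0.00104435  0.05698537  0.99837261 -0.00192731] [-12.34820073  -3.87621916   9.83141365] [-0.66236107  2.03429731 -0.24452694]
```

Emit:
servo_tool(
  targets="-0.0005 0.0003 -0.0003 0 -0.002 0 0;-0.001 0.0005 -0.0004 0 -0.002 0 0;-0.0015 0.0007 -0.0004 0 -0.002 0 0;-0.0015 0.0007 -0.0004 0 -0.002 0 0",
)

```text
time: 13.82
position: [460.2, 302.6, 205.5]
eef_rot: [-0.002, 0.057, 0.998, -0.002]
force: [-14.4, -4.7, 11.4]
width: 10.9
grasp_force: 71.1
```

Run:
```python
from h import *
from scipy.spatial.transform import Rotation as R
st=telemetry.read_state();q=np.array(st["eef_rot"]);p=np.array(st["position"])
Rm=R.from_quat(q[[1,2,3,0]]).as_matrix();print(p,Rm[:,2],np.arctan2(Rm[1,0],Rm[0,0])-np.pi,(p+155*Rm[:,2]),st["force"],st["moment"])
```

```text
[460.23538788 302.57485517 205.53903315] [-0.00371256 -0.00463595 -0.99998236] -0.11377002237597322 [459.65994161 301.8562836   50.54176699] [-14.37544118  -4.68434463  11.44374591] [-0.64845958  2.67289827 -0.26594285]
```

Emit:
servo_tool(
  targets="0 0 -0.0004 0 -0.004 0 0;-0.001 0.0005 -0.0007 0 -0.004 0 0;-0.002 0.001 -0.0007 0 -0.004 0 0;-0.003 0.0015 -0.0007 0 -0.004 0 0;-0.003 0.0015 -0.0007 0 -0.004 0 0",
)

```text
time: 14.45
position: [460.8, 302.9, 205.7]
eef_rot: [-0.003, 0.057, 0.998, -0.003]
force: [-22.1, -5.3, 15.0]
width: 11.5
grasp_force: 71.8
```

```bash
cat > st.py <<'E'
from h import *
from scipy.spatial.transform import Rotation as R
st=telemetry.read_state();q=np.array(st["eef_rot"]);p=np.array(st["position"])
Rm=R.from_quat(q[[1,2,3,0]]).as_matrix();t=p+155*Rm[:,2];a=-.114;d=t[:2]-[441.5,286.5]
print(p.round(2),Rm[:,2].round(4),np.arctan2(Rm[1,0],Rm[0,0])-np.pi,t.round(2),"jig",np.cos(a)*d[0]+np.sin(a)*d[1],-np.sin(a)*d[0]+np.cos(a)*d[1],np.round(st["force"],1),np.round(st["moment"],2))
E
python3 st.py
```

```text
[460.82 302.93 205.67] [-0.0066 -0.0065 -1.    ] -0.11335119377518854 [459.79 301.92  50.68] jig 16.417660913836365 17.40513337725531 [-22.1  -5.3  15. ] [-0.7   3.96 -0.36]
```

The tip no longer advances while Fx rises, so it is seated on the end fence. Easing the downward load and pressing a bit more into the side fence.

Emit:
servo_tool(
  targets="0.001 0.0005 -0.0005 0 0 0 0;0.0015 0.001 -0.001 -0.003 -0.003 0 0;0.0015 0.0015 -0.001 -0.006 -0.003 0 0;0.0015 0.002 -0.001 -0.006 -0.003 0 0;0.0015 0.002 -0.001 -0.006 -0.003 0 0",
)

```text
time: 15.08
position: [460.0, 303.2, 205.6]
eef_rot: [-0.001, 0.057, 0.998, -0.004]
force: [-16.9, -11.4, 9.9]
width: 10.9
grasp_force: 71.0
```

```bash
python3 st.py
```

```text
[459.96 303.25 205.64] [-0.0015 -0.0072 -1.    ] -0.11470923233928287 [459.73 302.13  50.64] jig 16.33320150679366 17.6013189548475 [-16.9 -11.4   9.9] [-1.98  3.29 -0.31]
```

Emit:
servo_tool(
  targets="0 -0.0003 -0.0001 -0.004 0 0 0;0 -0.0006 -0.0002 -0.008 -0.001 0 0;0 -0.0006 -0.0002 -0.01 -0.001 0 0;0 -0.0006 -0.0002 -0.01 -0.001 0 0",
)

```text
time: 15.58
position: [459.6, 302.0, 205.5]
eef_rot: [0.0, 0.058, 0.998, 0.0]
force: [-16.5, -12.5, 9.4]
width: 11.1
grasp_force: 70.8
```

```bash
python3 st.py
python3 - <<'E'
from h import *
s=vision.snapshot("top");save(s,"t4.png",(130,170,230,260),6)
E
```

```text
[459.65 301.97 205.47] [ 3.e-04  3.e-04 -1.e+00] -0.11510936553522422 [459.69 302.02  50.47] jig 16.30831207686396 17.489865534098314 [-16.5 -12.5   9.4] [-2.62  3.25 -0.37]
```

View pics/t4.png

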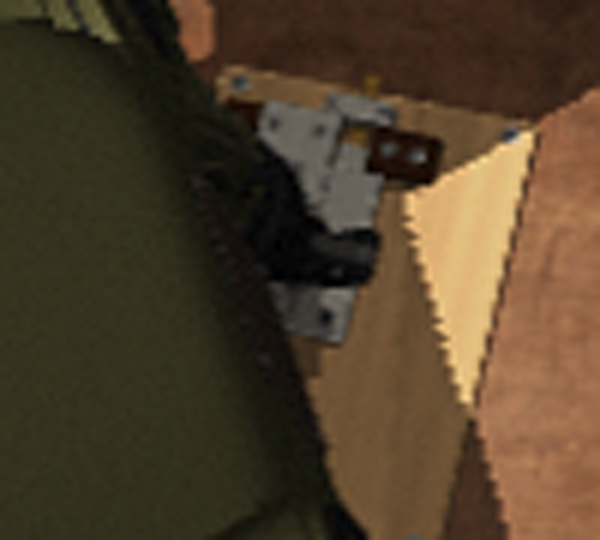

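Emit:
servo_tool(
  targets="0 0.0002 0 0.004 0 0 0;0 0.0003 -0.0001 0.005 0 0 0;0 0.0003 -0.0001 0.005 0 0 0;0 0.0003 -0.0001 0.005 0 0 0",
)

```text
time: 16.12
position: [459.8, 302.6, 205.5]
eef_rot: [-0.0, 0.057, 0.998, -0.002]
force: [-16.1, -12.2, 7.8]
width: 11.2
grasp_force: 70.8
```

```bash
python3 st.py
```

```text
[459.75 302.59 205.55] [-4.0e-04 -3.5e-03 -1.0e+00] -0.11496908595314093 [459.69 302.04  50.55] jig 16.308115714667803 17.510341282919597 [-16.1 -12.2   7.8] [-2.17  3.19 -0.32]
```

```bash
python3 -c "
from plant import bot
print(bot.hand_in())"
```

```text
the job is handed in; nothing more can be done
None
```

I handed the job in with the bracket flat on the jig bed and its tab in the slot. The gripper was still pressing it into the corner, at about 16 N along the end-fence direction and 12 N along the side-fence direction. Contact with both fences is judged from the forces and the stalled motion, because the top view is too coarse to show it. The simulated clock stood at about 16 s, and nothing else on the bench was touched.

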